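Check the lid spring of a bench incubator

TASK

Check the lid spring of the bench incubator: with the slotted-screw key, turn the captive lock screw counter-clockwise until its tongue is well clear of the lid, put the key back upright in its stand, then raise the lid by its bar until it is clearly past its balance point (the red line). Bring it back down and finish while still holding it, steady, just below the balance point in the green band of the scale; the program ends holding the lid. Do not touch the lock screw with the gripper, and leave the dish, tip box and jar where they are.

Things in the scene. Friction and masses are not known exactly. Their poses are not given: they have to be found in the camera images.
- incubator: White bench incubator, fixed, 200 (x) x 270 (y) mm, deck 108 mm high. Origin on the bench under its centre (sides at y -140 and +130 mm); its x axis points from the lid's bar to the lid's hinge, its y axis to the side with the lock screw.
- lid_hinge (a point): Point on the lid's hinge line, in line with the middle of the bar; 97 mm above the bench. The hinge line runs along the incubator's y axis; fixed.
- lid_bar (a point): Middle of the lid's round steel bar handle, 10 mm thick, 106 mm free along the incubator's y; 41 mm clear gap to the lid and housing front, 92 mm clear below. 241 mm from the hinge line, level with it when shut (97 mm above the bench); swings up and away from the robot. In the green band it is 256 to 280 mm above the bench, at the balance point 286 mm.
- lid (a joint): Lid angle in rad: 0 shut (level), grows as it opens, stop at 1.30. Grey lid 195 x 200 x 22 mm, 0.9 kg, over-centre spring: let go below the balance point at 0.90 rad it falls shut, above it springs open. Lifting at the bar takes about 1 N at first, under 0.3 N near balance. The lock screw's tongue blocks it until the screw is at about 1.0 rad.
- screw_top (a point): Centre of the top face of the brass captive lock screw (head 29 mm across, 127 mm above the bench, vertical axis) on the incubator's side deck. A slot 6 mm wide, 9 mm deep, open at both ends, crosses it. This frame turns with the screw: the slot runs along its y axis (the incubator's y axis turned counter-clockwise by the joint value).
- lock_screw (a joint): Angle of the lock screw in rad, growing counter-clockwise from above: 0 = its 46 mm steel tongue points square over the lid, 1.0 = tongue just clear of the lid, well clear from 1.10, stop at 1.50. Stays where it is left; turning takes about 0.04 N m.
- key: Slotted-screw key, 60 to 130 g: flat orange handle 16 mm (key x) x 36 mm (key y), 5 to 50 mm above the origin; steel collar 38 mm across, 0 to 5 mm; steel blade 22 mm wide (key y), 3 mm thick (1.8 mm over its last 4 mm), to 24 mm below the origin. Origin: centre of the collar's underside, z up. Starts upright in the stand; half a turn about z looks the same.
- key_stand: Blue block, fixed, 70 (x) x 60 (y) x 45 mm high, origin on the bench under its centre. A pocket in its top centre, about 8 mm (x) x 27 mm (y) and 32 mm deep, takes the key's blade; seated, the key's collar rests on the top, so the key's origin is 45 mm above the bench.
- dish: Clear round culture dish with lid, 92 mm across, 18 mm high, origin under its centre. Bystander.
- tip_box: Yellow open box of blue pipette tips, 85 x 85 x 50 mm, origin under its centre. Bystander.
- jar: Amber jar with blue cap, 64 mm across, 85 mm high, origin under its centre. Bystander.
- lid_scale (a point): Middle of the green band on the thin upright scale (white arc, 130 mm from the hinge line) at the incubator's -y side; fixed. The yellow line on the lid's edge points at the scale: green band = lid at 0.72 to 0.86 rad, red line above it = balance point, 0.90 rad.
There are look-alikes about, which are no part of the job. Several things have the shape of the key; the one meant has the colours described above.

How it is judged (in metres and radians):
On the way, in this order (a step that is already met when the one before it is completed fails the run):
1. the lock screw is turned until its tongue is well clear of the lid (1.10 rad or more), the lid still shut (value of joint lock_screw above 1.1 rad and value of joint lid below 0.1 rad), for 0.1 s.
2. the key stands upright in its stand again, let go, the lid still shut (horizontal distance between key and key_stand below 0.008 m and z of key in the frame of key_stand between 0.04 and 0.049 m and angle between key's own z axis and vertical below 0.12 rad and contact force between the fingers and key below 0.05 N and value of joint lid below 0.1 rad and value of joint lock_screw above 1.08 rad), for 0.2 s.
3. the lid is raised clearly past its balance point (0.94 rad or more) (value of joint lid above 0.94 rad), for 0.1 s.
At the end, for the whole second after the job is handed in: The gripper's fingers hold the lid steady (under 0.04 rad/s) at 0.72 to 0.86 rad, just below its balance point of 0.90; the lock screw is still undone (over 1.08 rad); the key stands in its stand, upright within 0.12 rad, within 8 mm of the pocket's centre, collar on the top within 5 mm, let go (value of joint lid between 0.72 and 0.86 rad and velocity of joint lid between -0.04 and 0.04 rad/s and contact force between the fingers and lid above 0.05 N and value of joint lock_screw above 1.08 rad and horizontal distance between key and key_stand below 0.008 m and z of key in the frame of key_stand between 0.04 and 0.049 m and angle between key's own z axis and vertical below 0.12 rad and contact force between the fingers and key below 0.05 N); the arm keeps its last pose, push and grip.
It fails at once if the gripper or arm touches the lock screw (contact force between any of the fingers, the arm and lock_screw above 0.5 N).
It fails at once if the dish is pushed more than 30 mm (distance of dish from where it was at the start of the episode above 0.03 m).
It fails at once if the tip box is pushed more than 30 mm (distance of tip_box from where it was at the start of the episode above 0.03 m).
It fails at once if the jar is pushed more than 30 mm (distance of jar from where it was at the start of the episode above 0.03 m).
It also fails if it takes over 64 s, if anything falls off the work surface, if the arm or the gripper's body presses on something with over 40 N, if the wrist force passes 120 N, or if a joint passes its speed limit or range.

ROBOT

A 6-joint arm with a two-finger parallel gripper is mounted at the origin on the work surface. World frame = base frame: x ahead of the robot, y to its left, z up, the work surface at z = 0. Lengths are in mm, angles in degrees, forces in N, time in s.
With the tool pointing down it reaches from about 300 to 850 mm from the base axis. Payload 4.2 kg.
Tool frame: the origin (TCP) lies between the finger pads; the fingertips stand 19 mm ahead of it and the grasp point (between the pads) is the TCP (env.tips_ahead is the distance from the TCP to the fingertips, in mm); z points along the fingers, y is the direction in which the jaws open and shut (so a half turn about z gives the same grasp; the last joint's range is limited). The gripper opens to 91 mm and grips with 3 to 60 N. Pads are 32 mm wide; open, the fingers measure 118 mm over their backs; the gripper's body (76 mm by 178 mm) begins 60 mm behind the grasp point.
Start: joints at [69.271, 18.312, 89.639, -0, 72.044, -1.146], TCP at [192.734, 541.755, 202.076] pointing down, gripper open.
Joint ranges: [-177.97, 177.97], [-48.28, 115.42], [12.27, 149.76], [-77.06, 257.06], [2.81, 150.46], [-146.56, 146.56]. Speed limits (degrees/s): [147.25, 147.25, 180, 180, 180, 180].

INTERFACE

Orientations are given as [roll, pitch, yaw] about the fixed x, y, z axes, in that order (R = Rz(yaw) Ry(pitch) Rx(roll)).
In Python, from workcell import telemetry, viewer, job_done, env gives the robot as it stands. The module is installed in compiled form; this text tells all that it offers.
- The arm moves only by the shell command python3 -m jog 'ROWS' [FORCE]. ROWS is JSON, a list of rows, each a list of 3 entries, a list of its own where there are three numbers: the shift along the tool's x, y, z in cm, then the turn about the tool's z in degrees, then the opening, from 0 (shut) to 1 (fully open). A call has 1 to 10 rows; each row shifts and turns the pose as measured when the row begins, along the tool's axes as they then stand; what a row does not reach is not made up. A row lasts 1/8 s, in which the tool goes at most 62.5 mm and 10.7 degrees, less where a joint would pass 70% of its speed; a pose out of reach is approached as far as the arm can. A call is refused whole if a number of a shift passes 6.25 or a number of a turn 10.7, either way. A call with a gripper value outside its range is refused whole. The fingers move at their own pace and stop on an object; FORCE is the grip in N (left out, the last holds). Time passes only in rows, so rows that do not move let the fingers close. It gives the time, the measured TCP pose, the force and the opening at its end, in the units of the state.
- telemetry.state(): the state, without advancing time (a new reading comes with each control period).
- viewer.grab_frame(name): name is "side" or "top"; returns a dict with "color" (480x640x3 uint8, red, green, blue), "K" (3x3 intrinsics, pixels), "k1" (the pictures are not rectified: a ray, as slopes to the right and down, at radius r is drawn at 1 + k1 r^2 times it, then the intrinsics apply), "rvec" (rotation vector, rad) and "tvec" (3), from world to camera coordinates, as OpenCV has them. Camera axes: x right, y down, z forward; pixel columns grow to the right and rows downward; lengths in mm; the calibration is good to about 2 mm. A picture is of the moment at which its call begins. There is no depth.
- job_done(): hands the job in, once; it reports no verdict.
The state is a dict: "time_s": time; "qpos": joint angles; "qvel": joint speeds; "effort": joint torques, N m; "ee_pos": TCP position; "ee_rot": TCP orientation; "force": force on the tool from outside, world axes, zero at the start; "torque": the same for the moment, N m; "gripper_width": finger opening in mm.
Only numpy, scipy, OpenCV 4.12 (cv2) and the standard library are available. Lean on these libraries where they do the work, as an engineer would, in place of code of your own. Each camera call takes 0.05 s, during which the arm holds its last target. There are 200 camera calls.

## Working session

There is one attempt and no reset: what is moved stays moved. The work goes in short steps, Python scripts to look and compute and a shell command to move; the robot and the scene stay as the last step left them, time stands still between calls to the robot, and variables do not carry over. Pictures are saved under pics/ and viewed, about 8 in all and at most 12, crops included, and the job is handed in when it is done.

```bash
mkdir -p pics
cat > h.py <<'E'
import numpy as np,cv2
from workcell import telemetry,viewer,job_done,env
from scipy.spatial.transform import Rotation as R
def grab(n,fn):
    f=viewer.grab_frame(n); cv2.imwrite(fn,f['color'][:,:,::-1]); 
    np.savez('pics/%s.npz'%n,**f); return f
def dist(f): return np.array([f['k1'],0,0,0,0],float)
def ray(f,uv):
    uv=np.asarray(uv,float).reshape(-1,1,2)
    n=cv2.undistortPoints(uv,np.array(f['K'],float),dist(f)).reshape(-1,2)
    Rm=cv2.Rodrigues(np.array(f['rvec'],float))[0]; t=np.array(f['tvec'],float).ravel()
    return -Rm.T@t, np.c_[n,np.ones(len(n))]@Rm
def onz(f,uv,z):
    c,d=ray(f,uv); return c+d*((z-c[2])/d[:,2])[:,None]
def tri(f1,u1,f2,u2):
    c1,d1=ray(f1,u1);c2,d2=ray(f2,u2);d1=d1[0];d2=d2[0]
    s=np.linalg.lstsq(np.c_[d1,-d2],c2-c1,rcond=None)[0]
    a=c1+d1*s[0];b=c2+d2*s[1];return (a+b)/2,np.linalg.norm(a-b)
def proj(f,P):
    return cv2.projectPoints(np.array(P,float).reshape(-1,1,3),np.array(f['rvec'],float),np.array(f['tvec'],float),np.array(f['K'],float),dist(f))[0].reshape(-1,2)
def load(n): return dict(np.load('pics/%s.npz'%n))
E
python3 - <<'E'
from h import *
for n in('top','side'):
    f=grab(n,'pics/%s0.png'%n); print(n,f['K'].tolist() if hasattr(f['K'],'tolist') else f['K'],f['k1'],ray(f,[[320,240]]))
print(telemetry.state())
E
```

```text
top [[447.6847421321758, 0.0, 318.09356447158075], [0.0, 447.6847421321758, 241.89974920585496], [0.0, 0.0, 1.0]] -0.11358342139543333 (array([ 327.75067488,   12.38100981, 1330.58677822]), array([[ 0.18709646, -0.00796132, -0.98232768]]))
side [[513.121126211575, 0.0, 319.4999700991657], [0.0, 513.121126211575, 243.54733928160758], [0.0, 0.0, 1.0]] -0.1349884230277033 (array([271.69174088, 983.39912542, 842.51802237]), array([[ 0.22590132, -0.792206  , -0.56694532]]))
{'time_s': 0.1, 'qpos': array([ 6.92715113e+01,  1.83458837e+01,  8.96993056e+01, -1.56044689e-03,
        7.20447215e+01, -1.14599660e+00]), 'qvel': array([-0.08016704, -0.13804841, -0.28148994, -0.06164912, -0.04674935,
       -0.07469678]), 'effort': array([-3.48387284e-04, -4.13334525e+01, -2.32507879e+01,  7.29398592e-02,
        4.21783724e-02, -5.46757860e-05]), 'ee_pos': array([192.55872953, 541.29255019, 201.32612277]), 'ee_rot': array([-1.79910077e+02, -3.14827725e-04,  1.60417990e+02]), 'force': array([-0.20117264,  0.13535179, -0.20207688]), 'torque': array([ 0.03989562,  0.01464956, -0.01526577]), 'gripper_width': 91.02804843447754}
```

View pics/top0.png

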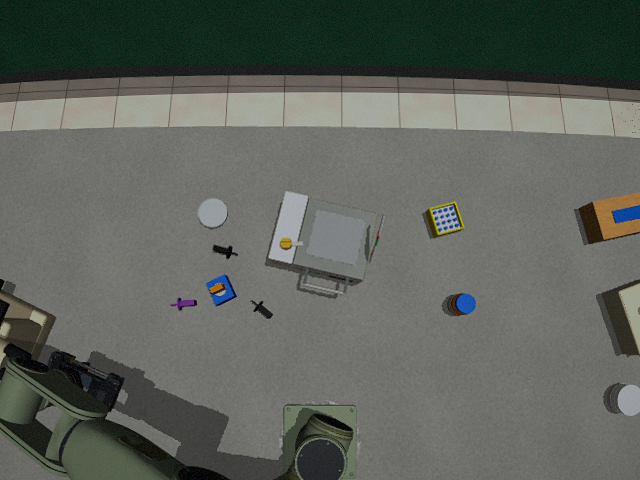

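View pics/side0.png

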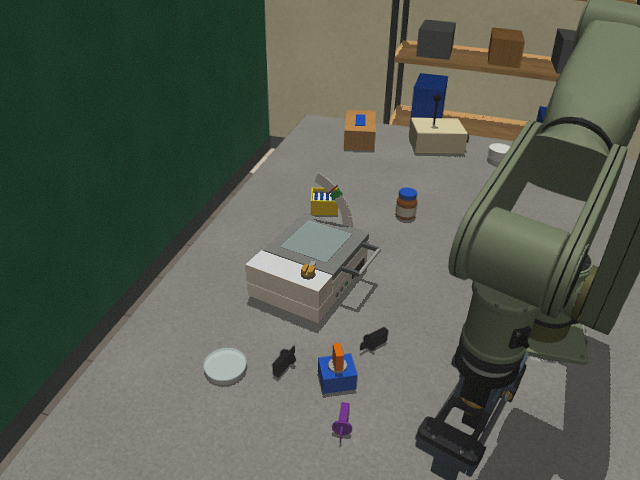

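Top view: stand (221,290) with orange key, screw (286,243), bar (325,288), scale (377,238). Side view: key (338,358), screw (309,270). I'll zoom in on both and compute masks.

Run:
```python
from h import *
T=load('top');S=load('side')
a=cv2.resize(T['color'][180:315,195:395],None,fx=4,fy=4,interpolation=cv2.INTER_CUBIC)
cv2.imwrite('pics/ct.png',a[:,:,::-1])
b=cv2.resize(S['color'][170:395,240:390],None,fx=2.66,fy=2.66,interpolation=cv2.INTER_CUBIC)
cv2.imwrite('pics/cs.png',b[:,:,::-1])
def mask(f,lo,hi,box):
    h=cv2.cvtColor(f['color'],cv2.COLOR_RGB2HSV); m=cv2.inRange(h,lo,hi); k=np.zeros_like(m); x0,y0,x1,y1=box; k[y0:y1,x0:x1]=m[y0:y1,x0:x1]; return k
for nm,f,box in(('T',T,(195,270,245,310)),('S',S,(310,340,365,400))):
  for c,lo,hi in(('blue',(100,120,40),(125,255,255)),('orange',(5,150,100),(20,255,255))):
    m=mask(f,lo,hi,box); p=np.argwhere(m)[:,::-1]; print(nm,c,len(p),p.mean(0),p.min(0),p.max(0),cv2.minAreaRect(p.astype(np.float32)))
m=mask(T,(100,120,40),(125,255,255),(195,270,245,310));p=np.argwhere(m)[:,::-1]
q=cv2.boxPoints(cv2.minAreaRect(p.astype(np.float32)));w=onz(T,q,45);print(w)
```

```text
T blue 410 [221.49512195 289.55121951] [206 274] [236 304] ((220.513671875, 289.630126953125), (25.738544464111328, 22.924680709838867), 65.55604553222656)
T orange 69 [215.8115942  287.73913043] [210 283] [222 292] ((216.00001525878906, 287.5), (5.366562843322754, 12.969193458557129), 63.43495178222656)
S blue 1000 [337.08  375.389] [318 353] [356 393] ((337.2520751953125, 372.82733154296875), (36.34555435180664, 37.64360809326172), 82.14668273925781)
S orange 203 [338.42364532 356.02463054] [333 343] [343 370] ((338.8000183105469, 356.4000244140625), (27.287641525268555, 8.930500984191895), 82.87498474121094)
[[444.11531787 334.34407459  45.        ]
 [472.43394856 274.54573054  45.        ]
 [405.21481478 240.95844822  45.        ]
 [377.24534128 300.24142606  45.        ]]
```

View pics/ct.png

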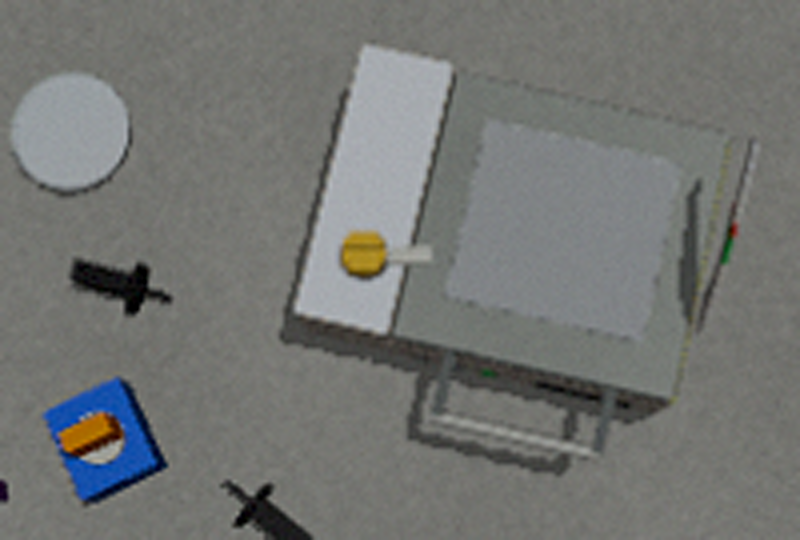

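View pics/cs.png

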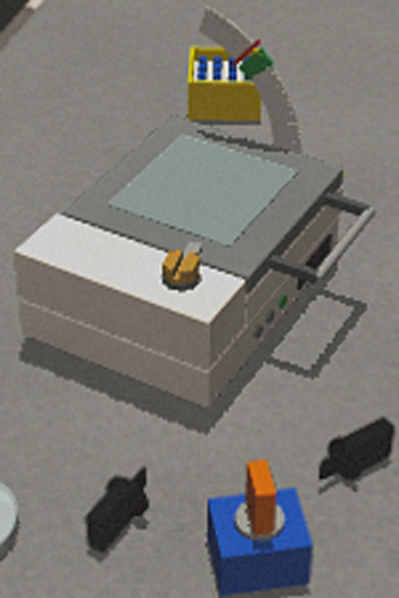

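```bash
cat > m.py <<'E'
from h import *
T=load('top');S=load('side')
ct=lambda p:np.array(p,float)/4+[195-.375,180-.375]
cs=lambda p:np.array(p,float)/2.66+[240-.31,170-.31]
def ang(a,b): d=b-a; return np.degrees(np.arctan2(d[1],d[0]))
D=onz(T,ct([(362,44),(454,66),(388,333),(295,313)]),108);print('deck',D.round(1).tolist())
print('x axis',ang(D[3],D[0]),ang(D[2],D[1]),'-y',ang(D[0],D[1]),ang(D[3],D[2]), 'len',np.linalg.norm(D[0]-D[3]))
B=onz(T,ct([(435,418),(597,455)]),97);print('bar',B.round(1).tolist(),ang(B[0],B[1]))
Ds=onz(S,cs([(15,252),(210,320),(240,283)]),108);print('deck side view',Ds.round(1).tolist(),ang(Ds[1],Ds[0]))
Bs=onz(S,cs([(317,272),(372,212)]),97);print('bar side view',Bs.round(1).tolist())
def brass(f,box):
    h=cv2.cvtColor(f['color'],cv2.COLOR_RGB2HSV);m=cv2.inRange(h,(10,110,60),(30,255,255));x0,y0,x1,y1=box;p=np.argwhere(m[y0:y1,x0:x1])[:,::-1]+[x0,y0];return p
pt=brass(T,(275,230,297,255));ps=brass(S,(298,255,325,285))
print(len(pt),pt.mean(0),pt.min(0),pt.max(0),len(ps),ps.mean(0),ps.min(0),ps.max(0))
print('screw top',onz(T,[pt.mean(0)],122),'side',onz(S,[ps.mean(0)],120), tri(T,[pt.mean(0)],S,[ps.mean(0)]))
print('tongue ang',ang(*onz(T,ct([(362,250),(432,254)]),118)))
K=onz(T,ct([(45,412),(120,378),(88,503),(165,465)]),45);print('stand',K.round(1).tolist(),ang(K[1],K[0]),ang(K[2],K[0]))
Ks=onz(S,cs([(208,500),(298,490),(312,543),(213,556)]),45);print('stand side',Ks.round(1).tolist(),Ks.mean(0),ang(Ks[2],Ks[1]),ang(Ks[3],Ks[0]))
H=onz(T,ct([(60,435),(108,414),(115,428),(66,455)]),95);print('handle',H.round(1).tolist(),H.mean(0),ang(H[1],H[0]),ang(H[2],H[3]))
E
python3 m.py
```

```text
deck [[702.6, 102.6, 108.0], [686.9, 37.0, 108.0], [495.8, 80.2, 108.0], [509.1, 144.7, 108.0]]
x axis -12.263586317546535 -12.721577002834197 -y -103.47172863253863 -101.66431290901426 len 198.0672797984103
bar [[438.5, 47.3, 97.0], [413.9, -64.3, 97.0]] -102.41534669343379
deck side view [[703.9, 107.6, 108.0], [512.1, 145.3, 108.0], [501.4, 90.2, 108.0]] -11.115776941357703
bar side view [[443.8, 41.5, 97.0], [414.6, -63.4, 97.0]]
101 [285.44554455 243.00990099] [280 238] [291 248] 134 [307.47014925 270.14925373] [301 264] [314 276]
screw top [[548.69282437  97.38539219 122.        ]] side [[552.54998362  99.16774199 120.        ]] (array([551.09464935,  97.91117305, 118.8602798 ]), np.float64(3.639922954691058))
tongue ang -92.81568545129934
stand [[444.3, 331.1, 45.0], [469.6, 277.3, 45.0], [379.3, 296.8, 45.0], [407.3, 242.2, 45.0]] 115.28044702680812 27.82959436052985
stand side [[472.3, 282.2, 45.0], [407.7, 251.5, 45.0], [384.8, 301.0, 45.0], [452.7, 334.8, 45.0]] [429.3780954  292.36277834  45.        ] -65.17315010907835 -69.59116860448803
handle [[423.9, 307.4, 95.0], [438.9, 274.4, 95.0], [429.3, 269.1, 95.0], [410.1, 302.5, 95.0]] [425.55240216 288.33384857  95.        ] 114.48817045134336 119.7920447390838
```

Top-view crop: stand corners (45,412)–(165,465), key handle (62,440)–(118,420), screw (362,250) with its tongue already turned about 10° counter-clockwise, and bar ends (435,418)/(597,455). The side crop agrees to within a few mm.

```bash
cat > plan.py <<'E'
import sys
from h import *
def plan(x,y,z,yaw,n,p=None,w0=None):
    s=telemetry.state(); p=np.array(s['ee_pos']) if p is None else np.array(p,float); w=s['ee_rot'][2] if w0 is None else w0
    dw=(yaw-w+180)%360-180; t=np.array([x,y,z]); out=[]
    st=(t-p)/n
    for i in range(n):
        a=np.radians(w+dw*i/n); c,q=np.cos(a),np.sin(a)
        out.append(([round((st[0]*c+st[1]*q)/10,2),round((st[0]*q-st[1]*c)/10,2),round(-st[2]/10,2)],round(dw/n,1)))
    return out
if __name__=='__main__':
    a=[float(v) for v in sys.argv[1:]]
    for r in plan(*a[:4],int(a[4])): print(r)
    s=telemetry.state();print(s['time_s'],s['ee_pos'].round(1),s['ee_rot'].round(2),s['force'].round(1),s['gripper_width'])
E
python3 plan.py 427 289 180 115 10
```

```text
([np.float64(-3.05), np.float64(-1.59), np.float64(0.21)], np.float64(-4.5))
([np.float64(-3.17), np.float64(-1.34), np.float64(0.21)], np.float64(-4.5))
([np.float64(-3.27), np.float64(-1.09), np.float64(0.21)], np.float64(-4.5))
([np.float64(-3.34), np.float64(-0.83), np.float64(0.21)], np.float64(-4.5))
([np.float64(-3.4), np.float64(-0.56), np.float64(0.21)], np.float64(-4.5))
([np.float64(-3.43), np.float64(-0.29), np.float64(0.21)], np.float64(-4.5))
([np.float64(-3.44), np.float64(-0.02), np.float64(0.21)], np.float64(-4.5))
([np.float64(-3.43), np.float64(0.26), np.float64(0.21)], np.float64(-4.5))
([np.float64(-3.4), np.float64(0.53), np.float64(0.21)], np.float64(-4.5))
([np.float64(-3.35), np.float64(0.8), np.float64(0.21)], np.float64(-4.5))
0.1 [192.6 541.3 201.3] [-179.91   -0.    160.42] [-0.2  0.1 -0.2] 91.02804843447754
```

```bash
python3 -m jog '[[[-3.05,-1.6,0.2],-4.5,1],[[-3.2,-1.35,0.2],-4.5,1],[[-3.3,-1.1,0.2],-4.5,1],[[-3.35,-0.8,0.2],-4.5,1],[[-3.4,-0.55,0.2],-4.5,1],[[-3.4,-0.3,0.2],-4.5,1],[[-3.4,0,0.2],-4.5,1],[[-3.4,0.25,0.2],-4.5,1],[[-3.4,0.5,0.2],-4.5,0.6],[[-3.35,0.8,0.2],-4.5,0.6]]'; python3 plan.py 427 289 120 116 3
```

```text
time_s: 1.35
ee_pos: [505.5, 505.6, 175.2]
ee_rot: [-179.7, -0.6, -153.0]
force: [-0.1, 0.9, 0.9]
gripper_width: 74.1
([np.float64(5.61), np.float64(-5.24), np.float64(1.84)], np.float64(-30.3))
([np.float64(2.19), np.float64(-7.36), np.float64(1.84)], np.float64(-30.3))
([np.float64(-1.83), np.float64(-7.46), np.float64(1.84)], np.float64(-30.3))
1.35 [505.5 505.6 175.2] [-179.74   -0.57 -152.99] [-0.1  0.9  0.9] 74.05485245575166
```

Turn about tool z is opposite to world yaw (tool points down), so I'll fix the helper.

```bash
sed -i 's#round(dw/n,1)))#float(round(-dw/n,1))))#; s#out.append((\[\(.*\)\],float#out.append(([float(v) for v in [\1]],float#' plan.py; python3 plan.py 427 289 180 116 10
```

```text
([1.68, -1.57, -0.05], 9.1)
([1.41, -1.82, -0.05], 9.1)
([1.11, -2.02, -0.05], 9.1)
([0.77, -2.17, -0.05], 9.1)
([0.42, -2.27, -0.05], 9.1)
([0.06, -2.3, -0.05], 9.1)
([-0.31, -2.28, -0.05], 9.1)
([-0.67, -2.21, -0.05], 9.1)
([-1.01, -2.07, -0.05], 9.1)
([-1.32, -1.89, -0.05], 9.1)
1.35 [505.5 505.6 175.2] [-179.74   -0.57 -152.99] [-0.1  0.9  0.9] 74.05485245575166
```

```bash
python3 -m jog '[[[1.7,-1.6,0],9.1,0.6],[[1.4,-1.8,0],9.1,0.6],[[1.1,-2.0,0],9.1,0.6],[[0.8,-2.2,0],9.1,0.6],[[0.4,-2.3,0],9.1,0.6],[[0,-2.3,0],9.1,0.6],[[-0.3,-2.3,0],9.1,0.6],[[-0.7,-2.2,0],9.1,0.6],[[-1,-2.1,0],9.1,0.6],[[-1.3,-1.9,0],9.1,0.6]]'; python3 plan.py 427 289 130 116 2
```

```text
time_s: 2.6
ee_pos: [419.8, 283.3, 169.4]
ee_rot: [-178.7, 0.5, 113.0]
force: [-0.2, 0.3, -0.2]
gripper_width: 54.7
([0.12, 0.44, 1.97], -1.5)
([0.11, 0.45, 1.97], -1.5)
2.6 [419.8 283.3 169.4] [-178.69    0.54  113.03] [-0.2  0.3 -0.2] 54.74754527443707
```

```bash
python3 -m jog '[[[0.1,0.5,2],-1.5,0.6],[[0.1,0.4,2],-1.5,0.6],[[0,0,0],0,0.6]]'; python3 plan.py 427 289 75 116 2
python3 - <<'E'
from h import *
f=grab('side','pics/s1.png');g=grab('top','pics/t1.png')
a=cv2.resize(f['color'][270:400,260:420],None,fx=3,fy=3);b=cv2.resize(g['color'][220:350,170:300],None,fx=3,fy=3)
cv2.imwrite('pics/a1.png',np.hstack([a[:390,:400],b[:390]])[:,:,::-1])
E
```

```text
time_s: 2.98
ee_pos: [425.4, 286.1, 128.2]
ee_rot: [-178.6, 0.5, 115.9]
force: [0.1, -1.0, -0.2]
gripper_width: 54.9
([0.09, 0.14, 2.66], -0.0)
([0.09, 0.14, 2.66], -0.0)
2.975 [425.4 286.1 128.2] [-178.59    0.49  115.95] [ 0.1 -1.  -0.2] 54.895013996531716
```

View pics/a1.png

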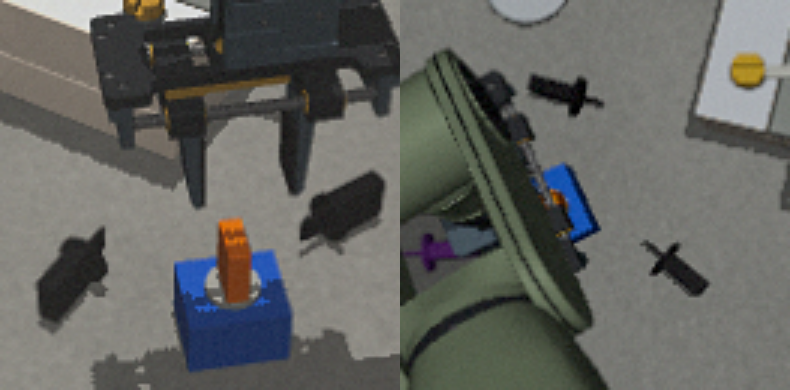

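Both fingers (197,200) and (293,190) straddle the orange handle (233,222). I'll descend and grip.

```bash
python3 -m jog '[[[0.1,0.1,2.6],0,0.6],[[0.05,0.1,2.4],0,0.6],[[0,0,0.2],0,0.6],[[0,0,0],0,0.1],[[0,0,0],0,0.1],[[0,0,0],0,0.1],[[0,0,0],0,0.1],[[0,0,0],0,0.1],[[0,0,0],0,0.1]]' 15
```

```text
time_s: 4.2
ee_pos: [430.8, 291.2, 83.7]
ee_rot: [-179.5, 0.4, 115.9]
force: [0.1, -0.4, -0.0]
gripper_width: 9.5
```

Run:
```python
from h import *
f=grab('side','pics/s2.png')
cv2.imwrite('pics/a2.png',cv2.resize(f['color'][270:400,260:420],None,fx=4,fy=4)[:,:,::-1])
```

```text
(no output)
```

View pics/a2.png

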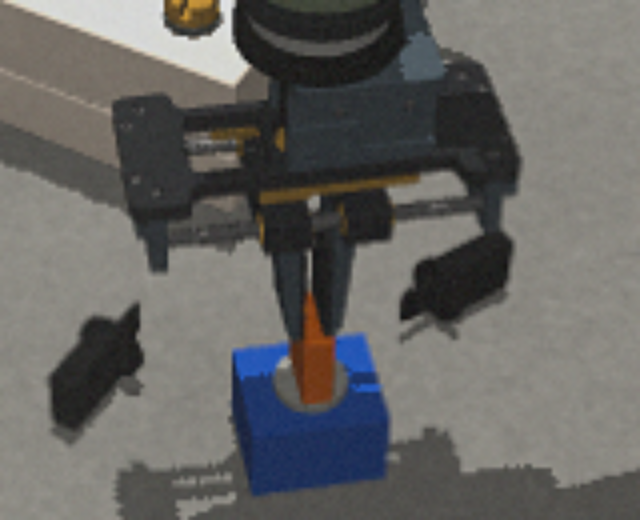

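Unexpected: the fingers closed to 9.5 mm, with the handle (312,350) apparently in front of the finger tips (315,330). I'll check by projecting.

Run:
```python
from h import *
f=load('side');T=load('top')
s=telemetry.state();p=s['ee_pos'];Rm=R.from_euler('xyz',s['ee_rot'],degrees=True).as_matrix()
cr=lambda q:((q-[260,270])*4).round(0).tolist()
for nm,l in(('tcp',[0,0,0]),('tip',[0,0,19]),('tip+x',[16,0,19]),('tip-x',[-16,0,19])): print(nm,(p+Rm@l).round(1),cr(proj(f,p+Rm@l)))
# handle predicted at stand centre
a=np.radians(25)
for c in((427,289),(425,300),(429,292)):
  for l in((0,18),(0,-18)):
    for z in(50,95):
      P=[c[0]+l[0]*np.cos(a)-l[1]*np.sin(a),c[1]+l[0]*np.sin(a)+l[1]*np.cos(a),z]; print(c,l,z,cr(proj(f,P)))
```

```text
tcp [430.7 291.2  83.7] [[307.0, 329.0]]
tip [430.6 291.   64.7] [[306.0, 355.0]]
tip+x [423.7 305.4  64.6] [[312.0, 378.0]]
tip-x [437.6 276.6  64.8] [[300.0, 331.0]]
(427, 289) (0, 18) 50 [[319.0, 400.0]]
(427, 289) (0, 18) 95 [[323.0, 338.0]]
(427, 289) (0, -18) 50 [[307.0, 347.0]]
(427, 289) (0, -18) 95 [[310.0, 286.0]]
(425, 300) (0, 18) 50 [[318.0, 417.0]]
(425, 300) (0, 18) 95 [[321.0, 355.0]]
(425, 300) (0, -18) 50 [[305.0, 363.0]]
(425, 300) (0, -18) 95 [[308.0, 302.0]]
(429, 292) (0, 18) 50 [[314.0, 403.0]]
(429, 292) (0, 18) 95 [[317.0, 342.0]]
(429, 292) (0, -18) 50 [[302.0, 350.0]]
(429, 292) (0, -18) 95 [[305.0, 289.0]]
```

```bash
python3 -m jog '[[[0,0,0],0,0],[[0,0,0],0,0]]' 15;  python3 -m jog '[[[0,0,-0.6],0,0],[[0,0,0],0,0]]'
python3 - <<'E'
from h import *
f=grab('side','pics/s3.png')
h=cv2.cvtColor(f['color'],cv2.COLOR_RGB2HSV);m=cv2.inRange(h,(5,150,100),(20,255,255))[335:400,310:365];p=np.argwhere(m)[:,::-1]+[310,335];print(p.min(0),p.max(0))
E
```

```text
time_s: 4.5
ee_pos: [430.7, 291.1, 83.6]
ee_rot: [-179.5, 0.4, 115.9]
force: [-0.8, 0.6, -0.3]
gripper_width: 0.2
time_s: 4.75
ee_pos: [430.8, 291.3, 90.0]
ee_rot: [-179.5, 0.4, 115.9]
force: [0.5, 1.0, -0.8]
gripper_width: 0.7
[336 352] [342 370]
```

Run:
```python
from h import *
f=load('side');g=grab('top','pics/t3.png')
a=cv2.resize(f['color'][300:390,290:390],None,fx=6,fy=6,interpolation=cv2.INTER_CUBIC)
cv2.imwrite('pics/a3.png',a[:,:,::-1])
```

```text
(no output)
```

View pics/a3.png

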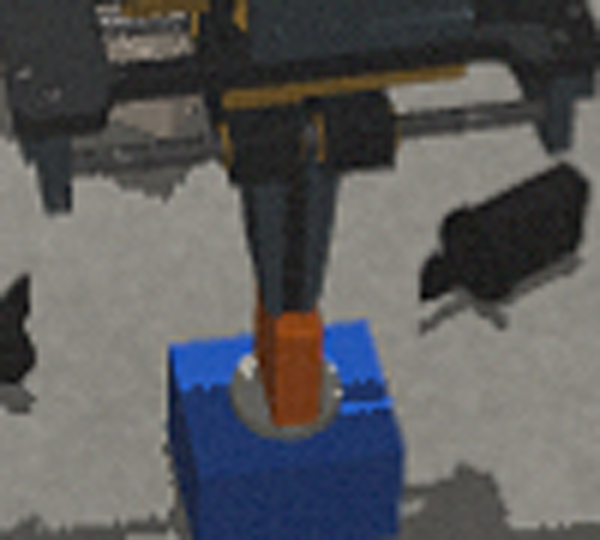

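Run:
```python
from h import *
f=load('side');print(env.tips_ahead,[a for a in dir(env) if a[0]!='_'])
uv=[[290+290/6,300+312/6]]
for z in(65,71,80,90,97,105): print(z,onz(f,uv,z).round(1))
for z in(71,80,90,97,105):print(z,((proj(f,[430.8,291.3,z])-[290,300])*6).round())
h=cv2.cvtColor(f['color'],cv2.COLOR_RGB2HSV);m=cv2.inRange(h,(5,150,80),(20,255,255))
for n in 's0','s1','s2','s3':
    try:
        c=cv2.imread('pics/%s.png'%(n if n!='s0' else 'side0'));m=cv2.inRange(cv2.cvtColor(c,cv2.COLOR_BGR2HSV),(5,150,80),(20,255,255))[335:400,310:365];p=np.argwhere(m)[:,::-1]+[310,335];print(n,p.min(0),p.max(0),p.mean(0))
    except Exception as e:print(e)
```

```text
19.0 ['Unreachable', 'tips_ahead']
65 [[431.8 272.7  65. ]]
71 [[430.5 278.2  71. ]]
80 [[428.7 286.4  80. ]]
90 [[426.6 295.5  90. ]]
97 [[425.2 301.9  97. ]]
105 [[423.5 309.2 105. ]]
71 [[279. 340.]]
80 [[280. 321.]]
90 [[281. 300.]]
97 [[282. 286.]]
105 [[283. 269.]]
s0 [333 343] [343 370] [337.94759825 356.19650655]
s1 [333 343] [342 370] [337.73305085 356.49576271]
s2 [333 343] [342 370] [338.02857143 359.2       ]
s3 [333 351] [342 370] [338.15189873 360.53797468]
```

Run:
```python
from h import *
f=load('side');T=load('top')
for z in(90,100,109,120,128,135): print(z,((proj(f,[425.4,286.1,z])-[260,270])*3).round())
c0=cv2.imread('pics/side0.png')
# start pose: gripper tips open, predicted pixels in side0
p=np.array([192.6,541.3,201.3]);a=np.radians(160.4);y=np.array([np.sin(a),-np.cos(a),0])
for s in(45,-45):
  print('start tip',proj(f,p+y*s-[0,0,19]),'tcp',proj(f,p+y*s), 'top',proj(T,p+y*s-[0,0,19]))
```

```text
90 [[240. 236.]]
100 [[241. 226.]]
109 [[241. 216.]]
120 [[242. 204.]]
128 [[243. 196.]]
135 [[243. 188.]]
start tip [[440.34349267 485.6388185 ]] tcp [[442.70148692 478.52185338]] top [[ 93.33679334 367.45257846]]
start tip [[466.9950278  440.11930722]] tcp [[469.54888635 432.68246057]] top [[124.04323173 380.81602721]]
```

The pictures suggest the tips are higher than I assumed, just above the handle top (95 mm). I'll reopen, go down to z≈69, which is still clear of the stand either way, and close again.

```bash
python3 -m jog '[[[0,0,-0.5],0,0.6],[[0,0,-0.5],0,0.6],[[0,0,0],0,0.6],[[0,0,0],0,0.6]]' ; python3 -m jog '[[[0,0,1.3],0,0.6],[[0,0,1.2],0,0.6],[[0,0,0.6],0,0.6],[[0,0,0],0,0.6]]'; python3 plan.py 427 290 69 116 1
```

```text
time_s: 5.35
ee_pos: [430.5, 291.1, 100.3]
ee_rot: [-179.5, 0.4, 115.9]
force: [-0.6, 0.9, -0.4]
gripper_width: 37.9
time_s: 5.85
ee_pos: [429.5, 290.3, 66.0]
ee_rot: [-179.3, 0.4, 115.9]
force: [-0.2, 0.7, -0.5]
gripper_width: 54.6
([0.08, -0.23, -0.3], -0.1)
5.85 [429.5 290.3  66. ] [-179.33    0.39  115.9 ] [-0.2  0.7 -0.5] 54.56412807631485
```

```bash
python3 -m jog '[[[0,0,0],0,0],[[0,0,0],0,0],[[0,0,0],0,0],[[0,0,0],0,0],[[0,0,0],0,0],[[0,0,0],0,0],[[0,0,0],0,0]]' 15
python3 - <<'E'
from h import *
f=grab('side','pics/s4.png')
cv2.imwrite('pics/a4.png',cv2.resize(f['color'][290:400,270:410],None,fx=5,fy=5,interpolation=cv2.INTER_CUBIC)[:,:,::-1])
E
```

```text
time_s: 6.72
ee_pos: [429.8, 290.5, 66.5]
ee_rot: [-179.4, 0.4, 115.9]
force: [0.0, 0.2, -0.6]
gripper_width: 15.5
```

View pics/a4.png

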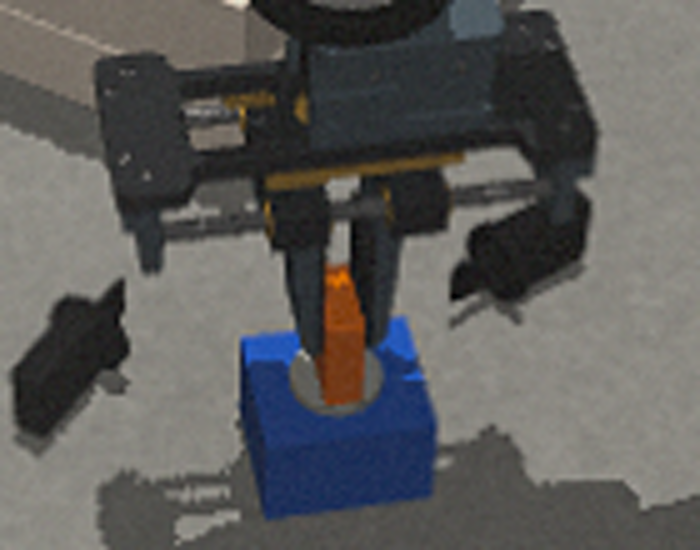

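Now gripped (15.5 mm, pads (310,350)/(375,345) on both sides of the handle). All further moves are relative to this pose. I'll lift straight up.

```bash
python3 -m jog '[[[0,0,-1.5],0,0],[[0,0,-2],0,0],[[0,0,-3],0,0],[[0,0,-3],0,0],[[0,0,-3],0,0],[[0,0,0],0,0]]' 30; python3 plan.py 552.5 99.5 190 88 8; python3 -c "
from h import *
f=grab('side','pics/s5.png')"
```

```text
time_s: 7.52
ee_pos: [431.3, 292.3, 200.1]
ee_rot: [-179.6, 0.4, 115.9]
force: [0.2, 0.6, -1.0]
gripper_width: 15.9
([-2.83, 0.31, 0.13], 3.5)
([-2.81, 0.48, 0.13], 3.5)
([-2.77, 0.65, 0.13], 3.5)
([-2.73, 0.82, 0.13], 3.5)
([-2.67, 0.98, 0.13], 3.5)
([-2.61, 1.14, 0.13], 3.5)
([-2.53, 1.3, 0.13], 3.5)
([-2.45, 1.45, 0.13], 3.5)
7.525 [431.3 292.3 200.1] [-179.65    0.35  115.9 ] [ 0.2  0.6 -1. ] 15.905975982290887
```

```bash
python3 -m jog '[[[-2.85,0.3,0],3.5,0],[[-2.8,0.5,0],3.5,0],[[-2.8,0.65,0],3.5,0],[[-2.75,0.8,0],3.5,0],[[-2.7,1,0],3.5,0],[[-2.6,1.15,0],3.5,0],[[-2.5,1.3,0],3.5,0],[[-2.4,1.4,0],3.5,0],[[0,0,0],0,0],[[0,0,0],0,0]]'; python3 plan.py 552.5 99.5 200 88 1;python3 - <<'E'
from h import *
f=grab('side','pics/s6.png');g=grab('top','pics/t6.png')
a=cv2.resize(f['color'][205:290,270:360],None,fx=5,fy=5,interpolation=cv2.INTER_CUBIC);b=cv2.resize(g['color'][205:290,250:320],None,fx=5,fy=5,interpolation=cv2.INTER_CUBIC)
cv2.imwrite('pics/a6.png',np.hstack([a,b])[:,:,::-1])
for n,f,bx in(('S',f,(270,205,360,290)),('T',g,(250,205,320,290))):
    h=cv2.cvtColor(f['color'],cv2.COLOR_RGB2HSV)[bx[1]:bx[3],bx[0]:bx[2]]
    for nm,lo,hi in(('orange',(5,200,80),(14,255,255)),('brass',(15,110,60),(30,255,255))):
        p=np.argwhere(cv2.inRange(h,lo,hi))[:,::-1]+bx[:2]
        if len(p):print(n,nm,len(p),p.mean(0),p.min(0),p.max(0))
E
```

```text
time_s: 8.82
ee_pos: [544.0, 90.0, 184.4]
ee_rot: [-178.1, 1.1, 87.1]
force: [0.3, 0.0, -0.3]
gripper_width: 15.9
([0.99, 0.8, -1.56], -0.9)
8.825 [544.   90.  184.4] [-178.1     1.09   87.11] [ 0.3  0.  -0.3] 15.85915466347736
S orange 53 [308.98113208 242.11320755] [306 233] [315 256]
S brass 271 [313.63837638 240.33210332] [295 205] [337 276]
T brass 4 [296.5 245.5] [296 245] [297 246]
```

View pics/a6.png

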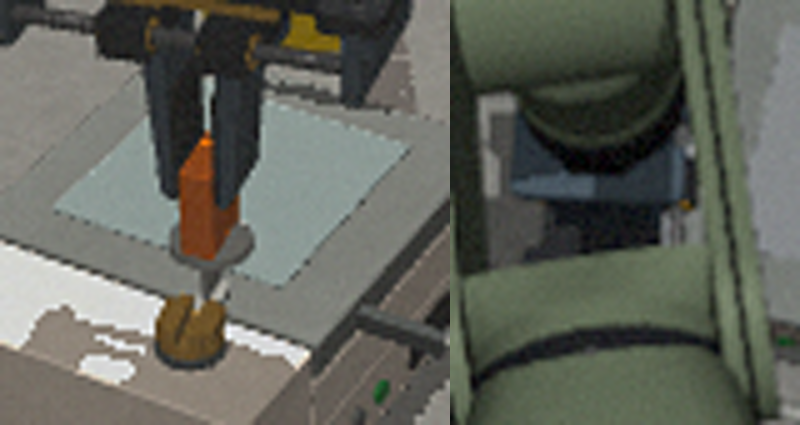

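Side crop: key blade tip at (212,300), screw top around (190,315) with its slot running (178,328)–(205,298). Now I'll compare blade and screw from this one view.

Run:
```python
from h import *
f=load('side')
cr=lambda q:((np.array(q)-[270,205])*5).round(0).tolist()
un=lambda p:np.array(p,float)/5+[269.6,204.6]
s=telemetry.state();print(s['ee_pos'].round(1),s['ee_rot'].round(1))
print('blade tip',onz(f,un([(212,302)]),138),'collar',onz(f,un([(212,243)]),165.5))
sc=np.array([550,98,127])
t=np.linspace(0,2*np.pi,9)[:8]
print('ring at 550,98',cr(proj(f,[sc+[14.5*np.cos(a),14.5*np.sin(a),0] for a in t])), cr(proj(f,sc)))
print('slot ends seen',onz(f,un([(178,328),(205,298)]),127))
h=cv2.cvtColor(f['color'],cv2.COLOR_RGB2HSV)[250:285,295:325];p=np.argwhere(cv2.inRange(h,(12,100,50),(30,255,255)))[:,::-1]+[295,250]
print(cr(p.min(0)),cr(p.max(0)+1))
```

```text
[544.1  90.3 184.8] [-178.2    1.1   87.2]
blade tip [[541.48825609 100.07246549 138.        ]] collar [[543.81555351  92.86898449 165.5       ]]
ring at 550,98 [[163.0, 307.0], [165.0, 322.0], [184.0, 332.0], [208.0, 331.0], [224.0, 319.0], [221.0, 304.0], [203.0, 295.0], [179.0, 296.0]] [[193.0, 313.0]]
slot ends seen [[554.68194608 109.45012734 127.        ]
 [549.67126984  84.34314321 127.        ]]
[155, 225] [230, 360]
```

Run:
```python
from h import *
for n,bx,z in(('top0',(278,236,294,251),127),('side0',(299,260,318,280),127)):
    c=cv2.imread('pics/%s.png'%n)[:,:,::-1];f=load(n[:-1])
    x0,y0,x1,y1=bx;g=c[y0:y1,x0:x1].astype(int);h=cv2.cvtColor(c,cv2.COLOR_RGB2HSV)[y0:y1,x0:x1]
    print(n);print(h[:,:,2])
# tongue in top: bright low-sat pixels right of the screw over grey lid
c=cv2.imread('pics/top0.png')[:,:,::-1];print(c[238:250,288:306].mean(2).astype(int))
```

```text
top0
[[177 176 175 174 176 173 184 178 178 183 176 174 180 173 178 171]
 [175 176 179 170 166 169 166 172 166 168 171 166 181 175 173 174]
 [175 176 177 166 170 170 169 167 169 171 168 161 164 180 177 178]
 [176 176 167 167 169 170 170 171 170 170 172 156 153 167 179 173]
 [178 177 170 173 167 171 172 171 172 172 171 171 147 151 184 173]
 [179 166 141 134 133 130 132 130 132 137 136 133 123 129 168 166]
 [178 161 131 149 148 146 148 144 145 146 146 147 149 154 160 157]
 [175 156 126 172 173 169 170 172 168 171 177 170 172 158 142 158]
 [178 155 122 176 170 170 171 167 171 167 173 170 160 139 155 160]
 [176 154 120 150 161 170 169 169 167 171 171 168 135  99 130 137]
 [177 158 119 122 156 175 175 172 173 175 175 158  88  91 142 155]
 [176 169 147 108 115 137 139 134 134 135 138 111  65 127 180 177]
 [176 178 172 137  81  72  73  80  81  83  76  74 115 169 174 178]
 [175 178 177 171 149 138 105  74  73  74 123 152 165 181 179 176]
 [177 173 173 175 177 173 166 151 151 153 171 184 178 177 174 176]]
side0
[[122 125 124 123 125 121 123 122 123 121 126 126 130 118 118 122 125 122
  126]
 [
[... 1738 characters left out ...]
113 108 112 116 116 115]
 [ 92  87  80 121 164 164 168 164 156 131 108 135 136 139 130 118 112 116]
 [ 97  99  99 133 158 154 152 158 153 142 149 152 153 154 145 115 110 112]
 [121 113 112 126 139 154 155 153 155 154 156 160 157 157 150 119 108 114]
 [117 112 102 119 153 156 158 158 165 159 162 160 161 163 151 120 113 114]
 [116 111  90  87 128 134 131 134 129 129 129 130 129 129 128 121 115 111]
 [118 105  60  90 139 153 154 138  89  94 111 106 110 107 112 114 107 111]
 [ 92  73  58 124 175 173 176 144  67  97 119 120 115 113 114 113 113 114]
 [ 53  64 114 164 169 172 171 139  69 106 114 115 115 113 115 114 115 111]
 [118 146 160 176 173 171 164 118  72 116 115 112 115 114 115 114 116 114]]
```

```bash
python3 - <<'E'
from h import *
def ang(a,b): d=b-a; return np.degrees(np.arctan2(d[1],d[0]))
T=load('top');S=load('side')
a=onz(T,[(291,241.35),(280.5,241.35)],127);print(a,ang(*a))
a=onz(S,[(308.5,265),(305.5,271)],127);print(a,ang(*a))
a=onz(T,[(302,243.1),(289,243.0)],118);print('tongue',a,ang(*a))
E
python3 plan.py 552.5 97 186 88 2
```

```text
[[552.52915858  81.9268277  127.        ]
 [552.27560732 110.67555556 127.        ]] 90.50531072534733
[[553.37364994  88.6839105  127.        ]
 [553.13706506 112.04990937 127.        ]] 90.58011009295618
tongue [[549.57553601  52.05539047 118.        ]
 [549.53857927  87.87060506 118.        ]] 90.05912191987782
([0.36, 0.4, -0.06], -0.4)
([0.35, 0.4, -0.06], -0.4)
8.925 [544.1  90.3 184.8] [-178.15    1.1    87.15] [-0.7  0.6 -1.7] 15.718070134689285
```

```bash
python3 -m jog '[[[0.35,0.5,0],-1.5,0],[[0.35,0.5,0],-1.5,0],[[0,0,0],0,0],[[0,0,0],0,0]]'
python3 - <<'E'
from h import *
s=telemetry.state();print(s['ee_pos'].round(1),s['ee_rot'].round(2),R.from_euler('xyz',s['ee_rot'],degrees=True).as_matrix()[:,2].round(3))
f=grab('side','pics/s7.png')
a=cv2.resize(f['color'][230:290,280:340],None,fx=10,fy=10,interpolation=cv2.INTER_CUBIC)
cv2.imwrite('pics/a7.png',a[:,:,::-1])
E
```

```text
time_s: 9.43
ee_pos: [554.6, 99.3, 184.5]
ee_rot: [-178.1, 1.0, 90.6]
force: [-0.2, -0.1, -1.7]
gripper_width: 15.6
[554.6  99.3 184.5] [-178.12    0.96   90.55] [-0.033 -0.017 -0.999]
```

View pics/a7.png

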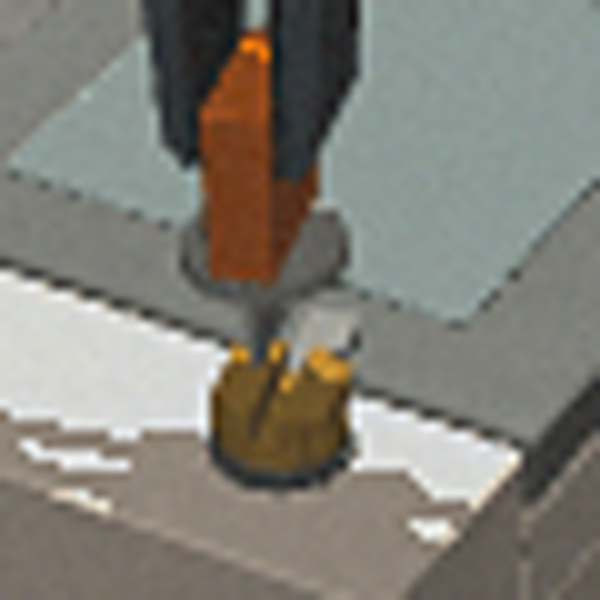

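Run:
```python
from h import *
f=load('side');un=lambda p:np.array(p,float)/10+[279.55,229.55]
cr=lambda q:((np.array(q)-[279.55,229.55])*10).round(0).tolist()
print(onz(f,un([(262,355)]),139), 'collar',onz(f,un([(265,250)]),165))
g=f['color'][255:278,298:320].max(2);print(g)
# predicted blade bottom corners / collar if key axis at TCP-ish x
for x in(550,552.5,555): print(x,cr(proj(f,[[x,110,139],[x,88,139],[x,110,163],[x,99,163]])))
print('slot',cr(proj(f,[[552.6,111.5,127],[552.6,82.5,127]])))
```

```text
[[554.51948546 105.72355089 139.        ]] collar [[555.19839234 101.10164571 165.        ]]
[[ 79 100  95 117 109 115 114 116 120  90  88 104  96  98  97 101  65 161
  156 153 155 154]
 [ 60  99  90 118 118 114 113 115 117  97  92 102  99  97  97  82  81 160
  158 152 153 155]
 [ 94  70  92 108 113 123 126 118 121  99  94 100 102  90  78  69 138 161
  157 157 154 153]
 [132  85  75  81  84  95  79  90  94  88  94  91  82  78  69  67 100 136
  157 156 153 156]
 [129 130  98  89  77  85  83  84  87  86  80  84  74 100 131 130 127 124
   97 138 138 158]
 [127 128 129 131 119 105  97  81  80  71  92 108 129 135 130 127 126 130
  127 127 123  94]
 [127 129 129 128 131 131 108  81  64  65  77 131 136 169 165 158 157 149
  127 129 127 128]
 [ 86 106 115 124 130 130 109  83  58  63 110 129 157 163 163 165 173 144
  126 126 134 129]
 [177  93  78  91 105 116 118  78  61  75 136 139 169 162 164 169 174  88
  127 128 129 130]
 [219 222 222 179  76 132 116  83  60 166 143 158 165 172 175 168 147  63
  130 128 131 129]
 [217 219 218 223 227 198 202  83  67 208  89 170 172 192 194 115  85 127
  1
[... 679 characters left out ...]
2  59  87  93  97  75 113 101  92  91  81  95  90  85  58 155
  222 216 212 216]
 [145 142 122  50  87  93  94 100 111 105  92  97  85  99  95  82  46 135
  222 215 213 215]
 [145 141 152  51  61  84  94  98  99  95  99 100  84  92  89  58  89 123
  222 218 216 217]
 [146 150 148  89  54  58  79  96  98 104  99  91  75  72  58  50  59 230
  224 221 224 222]
 [145 143 143 149  93  51  53  55  61  65  74  58  59  53  40  98 142 146
  144 140 141 138]]
550 [[275.0, 370.0], [304.0, 314.0], [275.0, 284.0], [290.0, 256.0]]
552.5 [[265.0, 368.0], [294.0, 312.0], [264.0, 282.0], [279.0, 254.0]]
555 [[254.0, 366.0], [284.0, 310.0], [254.0, 280.0], [269.0, 252.0]]
slot [[263.0, 414.0], [301.0, 340.0]]
```

Blade tip (px 305.9,266) lines up with the slot to within about 1 mm. Inserting gently.

```bash
python3 -m jog '[[[0,0.05,0.5],0,0],[[0,0,0.4],0,0],[[0,0,0],0,0]]'; python3 -m jog '[[[0,0.03,0.4],0,0],[[0,0,0.3],0,0],[[0,0,0],0,0]]'
```

```text
time_s: 9.85
ee_pos: [554.5, 98.9, 174.8]
ee_rot: [-178.1, 1.0, 90.5]
force: [0.7, -0.8, -1.7]
gripper_width: 16.1
time_s: 10.22
ee_pos: [554.6, 98.7, 168.1]
ee_rot: [-178.1, 1.0, 90.5]
force: [-0.9, 0.3, 0.8]
gripper_width: 15.8
```

```bash
python3 -m jog '[[[0,0,0.3],0,0],[[0,0,0.1],0,0],[[0,0,0],0,0]]';python3 - <<'E'
from h import *
f=grab('side','pics/s8.png');print(f['color'][255:278,298:320].max(2))
E
```

```text
time_s: 10.6
ee_pos: [554.0, 98.7, 165.0]
ee_rot: [-178.1, 0.9, 90.5]
force: [-0.2, 0.4, -0.4]
gripper_width: 16.0
[[127 131 116 119 118 115 113 118 116  98  88  66  73  84 132 161 157 154
  154 156 157 155]
 [127 131  98 118 115 114 117 116 117  98  86  85  85  79 135 157 156 154
  155 155 155 154]
 [131 130 113 116 117 117 115 111 120  98  86  84  84  85 173 169 160 157
  158 156 151 156]
 [138 114  98 119 118 117 118 119 115 103  87  84  87  87  96  93 106 141
  160 159 160 157]
 [123  92  98 117 112 117 114 115 120 105  81  82  88 100  99  96  93 126
   98 143 138 156]
 [113  94  99 113 115 118 115 118 119 113  82  84  94  98  95  97  96 122
  126 126 120  96]
 [112  94 103 141 115 116 115 120 117 115  84  85 103  95  94  93  91 133
  130 128 127 128]
 [ 90  97 100 104 119 114 116 117 118 119  87  95  98 102  99 103  82 113
  129 130 128 129]
 [131  79 101 102 116 117 118 117 112 117  87  99  99  97  99  88  61  91
  129 129 129 131]
 [227  56  79  88 110 122 122 129 118 118  92 101  97  93  89  70  90  69
  126 131 128 132]
 [225 179  61  74  83  94  95  84  85  88  94  88  88  
[... 454 characters left out ...]
4 113 108 112 113  76  98 232
  228 229 178  76]
 [228 224 236  89  98  99 107  81  77  87 111 112 108 109  98  59 123 233
  222 221 223 227]
 [139 141 145  91  94  97  95  74  70 108 101  99  94  94  89  79  90 232
  219 217 219 217]
 [145 147 125  60  90  98  97  72  90 105  95  93  79  94  90  86  60 156
  224 218 217 215]
 [145 144 122  50  88  90  95 103 114 103  96  94  84  98 100  79  53 130
  227 222 220 221]
 [143 144 151  50  61  81  93 101 105 100 101  96  90  90  92  60  49 117
  143 141 135 225]
 [144 143 148  94  54  56  81  97  97  99  99  87  72  74  54  54  68 146
  142 142 142 143]
 [144 144 146 152  93  48  53  54  63  61  75  59  56  50  48  97 147 146
  145 144 142 144]]
```

The blade is seated in the slot (dark blade continues down the front to row 273). Turning counter-clockwise.

```bash
python3 -m jog '[[[0,0,0],-5,0],[[0,0,0],-8,0],[[0,0,0],-8,0],[[0,0,0],-8,0],[[0,0,0],0,0]]'
```

```text
time_s: 11.28
ee_pos: [553.3, 98.8, 164.4]
ee_rot: [-177.8, -0.2, 120.3]
force: [-2.2, 0.6, -0.3]
gripper_width: 16.0
```

```bash
python3 -m jog '[[[0,0,0],-8,0],[[0,0,0],-8,0],[[0,0,0],-8,0],[[0,0,0],-8,0],[[0,0,0],-6,0],[[0,0,0],-3,0],[[0,0,0],0,0]]';python3 - <<'E'
from h import *
g=grab('top','pics/t9.png');f=grab('side','pics/s9.png')
a=cv2.resize(f['color'][225:290,270:340],None,fx=6,fy=6,interpolation=cv2.INTER_CUBIC);b=cv2.resize(g['color'][225:290,260:325],None,fx=6,fy=6,interpolation=cv2.INTER_CUBIC)
cv2.imwrite('pics/a9.png',np.hstack([a,b])[:,:,::-1])
print(telemetry.state()['torque'])
E
```

```text
time_s: 12.15
ee_pos: [553.3, 99.4, 164.1]
ee_rot: [-178.5, -1.7, 161.5]
force: [-0.5, 1.0, -0.4]
gripper_width: 15.9
[ 0.06442717  0.18115977 -0.09284484]
```

View pics/a9.png

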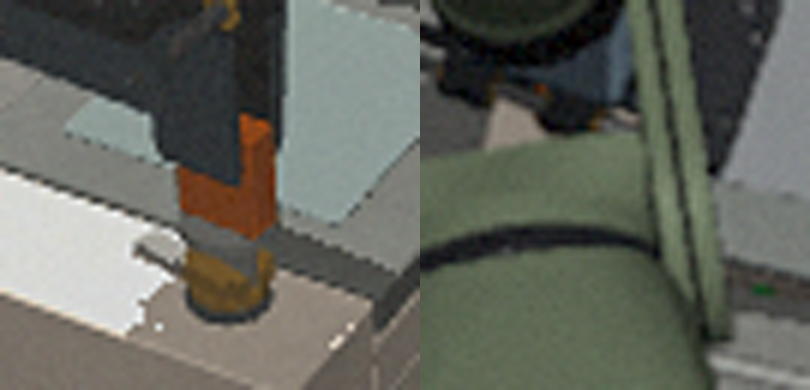

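Run:
```python
from h import *
f=load('side')
for j in(1.0,1.1,1.2,1.3,1.4):
    a=np.radians(-102.4)+j; print(j,((proj(f,[[552.8+r*np.cos(a),97.5+r*np.sin(a),118] for r in(16,30,44)])-[269.6,224.6])*6).round().tolist())
```

```text
1.0 [[209.0, 252.0], [193.0, 233.0], [176.0, 214.0]]
1.1 [[205.0, 253.0], [186.0, 235.0], [167.0, 217.0]]
1.2 [[202.0, 255.0], [180.0, 238.0], [157.0, 221.0]]
1.3 [[199.0, 257.0], [174.0, 241.0], [149.0, 225.0]]
1.4 [[196.0, 258.0], [168.0, 244.0], [141.0, 230.0]]
```

Tongue now runs (190,270)→(135,245), so the joint is about 1.4 rad, well clear. Next I'll unload the blade slightly and lift out.

```bash
cat > key.py <<'E'
from h import *
Rg=R.from_euler('xyz',[-179.4,0.4,115.9],degrees=True).as_matrix(); pg=np.array([429.8,290.5,66.5])
ko=Rg.T@np.array([0,0,-51.5]); kt=Rg.T@np.array([0,0,-75.5])
s=telemetry.state();Rn=R.from_euler('xyz',s['ee_rot'],degrees=True).as_matrix();p=s['ee_pos']
o=p+Rn@ko;t=p+Rn@kt;o0=pg+[0,0,-51.5];t0=pg+[0,0,-75.5]
Rz=Rn
print('tcp',p.round(1),s['ee_rot'].round(2),'F',s['force'].round(1),'w',round(s['gripper_width'],1),'t',s['time_s'])
print('origin-seat',(o-o0).round(1),'tip-seat',(t-t0).round(1))
print('tool shift (cm) to bring tip+origin mean over seat xy',(Rn.T@np.append(-((o-o0)+(t-t0))[:2]/2,0)/10).round(2),'dyaw turn',round(float(s['ee_rot'][2]-115.9),1))
E
python3 -m jog '[[[0,0,0],5,0],[[0,0,-0.5],0,0],[[0,0,-0.7],0,0],[[0,0,-1],0,0],[[0,0,-1.5],0,0],[[0,0,0],0,0]]'; python3 key.py; python3 plan.py 431 291.5 200 116 8
```

```text
time_s: 13.0
ee_pos: [556.2, 100.0, 204.3]
ee_rot: [-178.5, -1.3, 156.4]
force: [-0.2, 0.5, -1.4]
gripper_width: 15.7
tcp [556.2 100.  204.3] [-178.46   -1.34  156.4 ] F [-0.2  0.5 -1.4] w 15.7 t 13.0
origin-seat [ 124.7 -190.6  137.9] tip-seat [ 123.8 -190.7  137.9]
tool shift (cm) to bring tip+origin mean over seat xy [19.01 12.5   0.11] dyaw turn 40.5
([2.39, 1.57, 0.05], 5.1)
([2.52, 1.35, 0.05], 5.1)
([2.63, 1.12, 0.05], 5.1)
([2.72, 0.89, 0.05], 5.1)
([2.79, 0.64, 0.05], 5.1)
([2.83, 0.4, 0.05], 5.1)
([2.86, 0.15, 0.05], 5.1)
([2.86, -0.11, 0.05], 5.1)
13.0 [556.2 100.  204.3] [-178.46   -1.34  156.4 ] [-0.2  0.5 -1.4] 15.721537430807432
```

```bash
python3 -m jog '[[[2.4,1.55,0],5,0],[[2.5,1.35,0],5,0],[[2.6,1.1,0],5,0],[[2.7,0.9,0],5,0],[[2.8,0.65,0],5,0],[[2.8,0.4,0],5,0],[[2.8,0.15,0],5,0],[[2.6,-0.1,0],5,0],[[0,0,0],0,0],[[0,0,0],0,0]]'; python3 key.py
```

```text
time_s: 14.25
ee_pos: [430.7, 293.5, 205.0]
ee_rot: [-177.9, 0.1, 115.1]
force: [-0.4, -0.2, -0.5]
gripper_width: 15.6
tcp [430.7 293.5 205. ] [-1.7792e+02  7.0000e-02  1.1513e+02] F [-0.4 -0.2 -0.5] w 15.6 t 14.25
origin-seat [ -0.5   2.7 138.5] tip-seat [ -1.1   2.6 138.5]
tool shift (cm) to bring tip+origin mean over seat xy [-0.27 -0.04  0.  ] dyaw turn -0.8
```

```bash
python3 -m jog '[[[-0.27,0,2.5],-0.8,0],[[0,0,3],0,0],[[0,0,3],0,0],[[0,0,1],0,0],[[0,0,0],0,0],[[0,0,0],0,0]]'; python3 key.py
```

```text
time_s: 15.0
ee_pos: [433.3, 286.6, 109.9]
ee_rot: [-178.2, 0.1, 115.9]
force: [-0.5, -0.2, -0.1]
gripper_width: 15.7
tcp [433.3 286.6 109.9] [-1.7824e+02  9.0000e-02  1.1585e+02] F [-0.5 -0.2 -0.1] w 15.7 t 15.0
origin-seat [ 2.5 -4.1 43.4] tip-seat [ 2.  -4.2 43.4]
tool shift (cm) to bring tip+origin mean over seat xy [ 0.47 -0.02 -0.  ] dyaw turn -0.0
```

```bash
python3 -m jog '[[[0.47,0,0.6],0,0],[[0,0,0],0,0],[[0,0,0],0,0]]'; python3 key.py
python3 - <<'E'
from h import *
f=grab('side','pics/s10.png')
h=lambda c:cv2.inRange(cv2.cvtColor(c,cv2.COLOR_RGB2HSV),(5,150,80),(20,255,255))[315:375,320:360]
a=np.argwhere(h(f['color']))[:,::-1]+[320,315]
b=np.argwhere(h(cv2.imread('pics/s4.png')[:,:,::-1]))[:,::-1]+[320,315]
print(a.min(0),a.max(0),a.mean(0),'grip',b.min(0),b.max(0),b.mean(0))
s=telemetry.state()
P=np.array([427,289,80.]);d=np.array(s['ee_pos']-[429.8,290.5,66.5])
print('expected px shift for pure z',proj(f,P+[0,0,d[2]])-proj(f,P), 'y+1mm',proj(f,P+[0,1,0])-proj(f,P),'x+1mm',proj(f,P+[1,0,0])-proj(f,P))
E
```

```text
time_s: 15.38
ee_pos: [432.1, 291.9, 105.5]
ee_rot: [-178.5, 0.1, 115.9]
force: [-0.5, 0.3, -1.6]
gripper_width: 15.5
tcp [432.1 291.9 105.5] [-1.7848e+02  6.0000e-02  1.1587e+02] F [-0.5  0.3 -1.6] w 15.5 t 15.375
origin-seat [ 1.5  1.3 39. ] tip-seat [ 1.   1.3 39. ]
tool shift (cm) to bring tip+origin mean over seat xy [-0.06 -0.17  0.  ] dyaw turn -0.0
[321 316] [341 357] [337.0531401  343.68599034] grip [323 321] [359 370] [338.03212851 351.49799197]
expected px shift for pure z [[  0.70257012 -13.73110141]] y+1mm [[-0.1276747   0.35414791]] x+1mm [[-0.48353526 -0.10776078]]
```

```bash
python3 -m jog '[[[-0.06,-0.15,0.6],0,0],[[0,0.02,0.6],0,0],[[0,0,0],0,0]]'; python3 key.py
```

```text
time_s: 15.8
ee_pos: [430.6, 290.4, 92.6]
ee_rot: [-178.4, 0.1, 115.9]
force: [-0.2, -0.3, -1.1]
gripper_width: 15.7
tcp [430.6 290.4  92.6] [-1.7845e+02  6.0000e-02  1.1588e+02] F [-0.2 -0.3 -1.1] w 15.7 t 15.8
origin-seat [-0.1 -0.2 26.1] tip-seat [-0.5 -0.3 26.1]
tool shift (cm) to bring tip+origin mean over seat xy [ 0.01  0.04 -0.  ] dyaw turn -0.0
```

```bash
python3 -m jog '[[[0,0.05,0.5],0,0],[[0,0.02,0.5],0,0],[[0,0,0],0,0]]'; python3 key.py
```

```text
time_s: 16.18
ee_pos: [431.0, 290.5, 81.7]
ee_rot: [-178.4, 0.1, 115.9]
force: [-0.6, 0.2, -1.7]
gripper_width: 15.8
tcp [431.  290.5  81.7] [-1.7843e+02  7.0000e-02  1.1587e+02] F [-0.6  0.2 -1.7] w 15.8 t 16.175
origin-seat [ 0.3 -0.1 15.2] tip-seat [-0.1 -0.1 15.2]
tool shift (cm) to bring tip+origin mean over seat xy [ 0.01 -0.    0.  ] dyaw turn -0.0
```

```bash
python3 -m jog '[[[0,0.02,0.6],0,0],[[0,0.02,0.5],0,0],[[0,0,0.2],0,0],[[0,0,0],0,0]]'; python3 key.py
```

```text
time_s: 16.68
ee_pos: [431.1, 290.6, 67.7]
ee_rot: [-178.4, 0.1, 115.9]
force: [0.3, 0.3, -0.8]
gripper_width: 15.8
tcp [431.1 290.6  67.7] [-1.7843e+02  7.0000e-02  1.1587e+02] F [ 0.3  0.3 -0.8] w 15.8 t 16.675
origin-seat [ 0.4 -0.   1.2] tip-seat [-0.  -0.1  1.2]
tool shift (cm) to bring tip+origin mean over seat xy [ 0.01 -0.02  0.  ] dyaw turn -0.0
```

```bash
python3 -m jog '[[[0,0,0.12],0,0],[[0,0,0],0,0.4],[[0,0,0],0,0.5],[[0,0,0],0,0.6],[[0,0,0],0,0.6]]'; python3 -m jog '[[[0,0,-1.5],0,0.6],[[0,0,-3],0,0.6],[[0,0,-4],0,0.6],[[0,0,-4],0,0.6],[[0,0,-3],0,0.6],[[0,0,0],0,0.6]]'
python3 - <<'E'
from h import *
f=grab('side','pics/s11.png')
h=lambda c:cv2.inRange(cv2.cvtColor(c,cv2.COLOR_RGB2HSV),(5,150,80),(20,255,255))[335:400,310:365]
for c in(f['color'],cv2.imread('pics/side0.png')[:,:,::-1]):
    a=np.argwhere(h(c))[:,::-1]+[310,335];print(len(a),a.min(0),a.max(0),a.mean(0))
E
python3 plan.py 427 -9 200 77.6 10
```

```text
time_s: 17.3
ee_pos: [431.8, 291.0, 67.3]
ee_rot: [-178.6, 0.1, 115.9]
force: [-0.2, 0.3, -0.1]
gripper_width: 52.6
time_s: 18.05
ee_pos: [435.9, 293.2, 232.3]
ee_rot: [-178.8, 0.0, 115.9]
force: [-0.5, -0.3, 0.4]
gripper_width: 54.4
233 [332 343] [341 370] [336.69957082 356.33905579]
229 [333 343] [343 370] [337.94759825 356.19650655]
([-2.68, -1.39, 0.31], 3.8)
([-2.77, -1.21, 0.31], 3.8)
([-2.84, -1.02, 0.31], 3.8)
([-2.9, -0.83, 0.31], 3.8)
([-2.95, -0.63, 0.31], 3.8)
([-2.99, -0.43, 0.31], 3.8)
([-3.01, -0.23, 0.31], 3.8)
([-3.02, -0.03, 0.31], 3.8)
([-3.01, 0.17, 0.31], 3.8)
([-3.0, 0.37, 0.31], 3.8)
18.1 [435.1 292.7 230.7] [-1.7865e+02  4.0000e-02  1.1587e+02] [ 0.  -0.5  0.9] 55.06561865631286
```

Key is back in its stand: same image rows as at the start, columns within about 1 px. Now to the bar, with a narrower opening.

```bash
python3 -m jog '[[[-2.7,-1.4,0.3],3.8,0.45],[[-2.75,-1.2,0.3],3.8,0.45],[[-2.85,-1,0.3],3.8,0.45],[[-2.9,-0.8,0.3],3.8,0.45],[[-2.95,-0.65,0.3],3.8,0.45],[[-3,-0.45,0.3],3.8,0.45],[[-3,-0.25,0.3],3.8,0.45],[[-3,0,0.3],3.8,0.45],[[-3,0.15,0.3],3.8,0.45],[[-3,0.35,0.3],3.8,0.45]]'; python3 -m jog '[[[0,0,0],0,0.45],[[0,0,0],0,0.45]]'; python3 plan.py 428 -10 140 77.6 2
```

```text
time_s: 19.35
ee_pos: [413.9, -18.9, 191.5]
ee_rot: [-177.6, 1.6, 76.9]
force: [0.2, -0.6, -0.6]
gripper_width: 41.0
time_s: 19.6
ee_pos: [412.0, -19.5, 189.5]
ee_rot: [-177.3, 1.6, 76.8]
force: [0.2, -0.1, -0.1]
gripper_width: 40.9
([0.64, 0.67, 2.47], -0.4)
([0.64, 0.68, 2.47], -0.4)
19.6 [412.  -19.5 189.5] [-177.3     1.6    76.78] [ 0.2 -0.1 -0.1] 40.89606475395977
```

```bash
python3 -m jog '[[[0.64,0.75,2.2],-0.4,0.45],[[0.64,0.75,2.2],-0.4,0.45],[[0,0,0],0,0.45],[[0,0,0],0,0.45]]'; python3 plan.py 428 -10 140 77.6 1
python3 - <<'E'
from h import *
f=grab('side','pics/s12.png');g=grab('top','pics/t12.png')
a=cv2.resize(f['color'][180:290,310:400],None,fx=5,fy=5,interpolation=cv2.INTER_CUBIC);b=cv2.resize(g['color'][250:320,290:360],None,fx=5,fy=5,interpolation=cv2.INTER_CUBIC)
b=np.vstack([b,np.zeros((200,350,3),np.uint8)])
cv2.imwrite('pics/a12.png',np.hstack([a,b])[:,:,::-1])
P=telemetry.state()['ee_pos'];print(((proj(f,[P,P-[0,0,19]])-[309.6,179.6])*5).round())
E
```

```text
time_s: 20.1
ee_pos: [427.5, -7.5, 143.7]
ee_rot: [-177.3, 1.5, 78.0]
force: [-0.1, -0.2, 0.4]
gripper_width: 41.1
([-0.24, 0.1, 0.37], 0.4)
20.1 [427.5  -7.5 143.7] [-177.26    1.5    77.96] [-0.1 -0.2  0.4] 41.07640133014627
[[308. 329.]
 [306. 361.]]
```

View pics/a12.png

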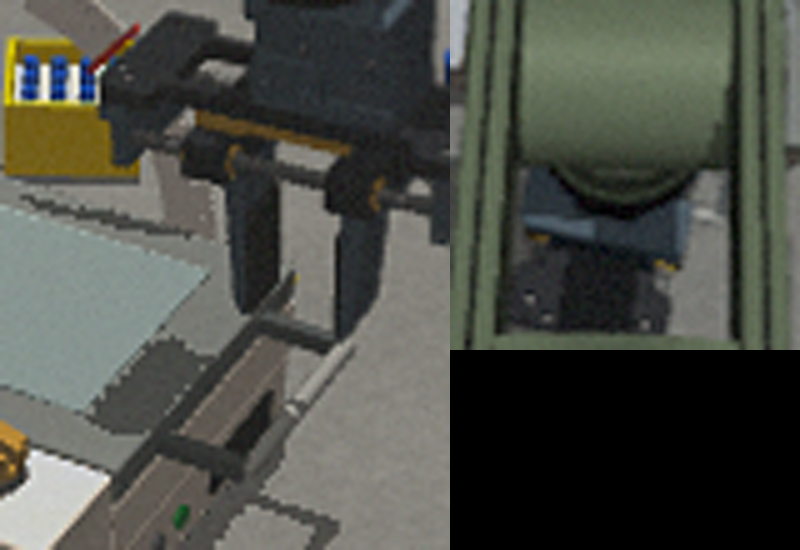

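Fingertips at (245,310)/(350,340) straddle the line above bar mid (302,410). Descending around the bar.

```bash
python3 -m jog '[[[-0.15,0.15,2.5],0,0.45],[[0,0.13,2.3],0,0.45],[[0,0.1,1.8],0,0.45],[[0,0,0],0,0.45],[[0,0,0],0,0.45]]'; python3 plan.py 428 -10 70 77.6 1
```

```text
time_s: 20.82
ee_pos: [430.7, -11.3, 80.7]
ee_rot: [-177.9, 1.4, 77.9]
force: [0.2, 0.1, 0.1]
gripper_width: 41.5
([0.07, -0.29, 1.07], 0.3)
20.825 [430.7 -11.3  80.7] [-177.86    1.39   77.9 ] [0.2 0.1 0.1] 41.54160209477703
```

```bash
python3 -m jog '[[[0,-0.15,0.9],0,0.45],[[0,0,0],0,0],[[0,0,0],0,0],[[0,0,0],0,0],[[0,0,0],0,0],[[0,0,0],0,0]]' 10; python3 plan.py 428 -10 70 77.6 1
```

```text
time_s: 21.58
ee_pos: [427.0, -10.5, 72.8]
ee_rot: [-177.7, 1.4, 77.8]
force: [0.1, 0.2, 1.4]
gripper_width: 9.7
([0.07, 0.09, 0.28], 0.2)
21.575 [427.  -10.5  72.8] [-177.71    1.36   77.83] [0.1 0.2 1.4] 9.681728698435117
```

Bar gripped (9.7 mm). Planning the arc.

```bash
cat > arc.py <<'E'
import sys
from h import *
p0=np.array([427.,-10.5,72.8]);h=np.array([np.cos(np.radians(-12.4)),np.sin(np.radians(-12.4)),0]);r=241
s=telemetry.state();Rn=R.from_euler('xyz',s['ee_rot'],degrees=True).as_matrix();d=s['ee_pos']-p0
th=np.arctan2(d[2],r-d@h)
print('theta',th.round(3),'radius err',round(np.hypot(d[2],r-d@h)-r,1),'lat',(d-h*(d@h))[:2].round(1),'z',round(d[2]+97,1),s['ee_rot'].round(1),'F',s['force'].round(1),'w',round(s['gripper_width'],1),s['time_s'])
q=s['ee_pos']
if len(sys.argv)>1:
  t=float(sys.argv[1]);n=int(sys.argv[2])
  for a in np.linspace(th,t,n+1)[1:]:
    x=p0+h*r*(1-np.cos(a))+[0,0,r*np.sin(a)]; print((Rn.T@(x-q)/10).round(2).tolist()); q=x
E
python3 arc.py 0.25 6
```

```text
theta -0.0 radius err 0.0 lat [-0. -0.] z 97.0 [-177.7    1.4   77.8] F [0.1 0.2 1.4] w 9.7 21.575
[-0.02, -0.02, -1.0]
[-0.02, 0.02, -1.0]
[-0.02, 0.06, -1.0]
[-0.02, 0.11, -1.0]
[-0.02, 0.15, -0.99]
[-0.02, 0.19, -0.99]
```

```bash
python3 -m jog '[[[0,0,-1],0,0],[[0,0,-1],0,0],[[0,0.06,-1],0,0],[[0,0.1,-1],0,0],[[0,0.15,-1],0,0],[[0,0.2,-1],0,0]]' 15; python3 arc.py 0.5 6
```

```text
time_s: 22.32
ee_pos: [434.9, -12.3, 136.2]
ee_rot: [-177.7, 1.6, 77.9]
force: [-1.6, -2.2, -1.9]
gripper_width: 9.5
theta 0.266 radius err 0.4 lat [-0.  -0.1] z 160.4 [-177.7    1.6   77.9] F [-1.6 -2.2 -1.9] w 9.5 22.325
[-0.02, 0.27, -0.9]
[-0.03, 0.26, -0.9]
[-0.03, 0.3, -0.89]
[-0.03, 0.33, -0.88]
[-0.03, 0.37, -0.86]
[-0.02, 0.4, -0.85]
```

```bash
python3 -m jog '[[[0,0.25,-0.9],0,0],[[0,0.25,-0.9],0,0],[[0,0.3,-0.9],0,0],[[0,0.35,-0.9],0,0],[[0,0.35,-0.85],0,0],[[0,0.4,-0.85],0,0]]'; python3 arc.py 0.75 6
```

```text
time_s: 23.08
ee_pos: [456.6, -17.1, 192.2]
ee_rot: [-177.7, 1.8, 77.9]
force: [-2.6, -4.3, -0.9]
gripper_width: 9.6
theta 0.515 radius err 1.1 lat [-0.  -0.1] z 216.4 [-177.7    1.8   77.9] F [-2.6 -4.3 -0.9] w 9.6 23.075
[-0.02, 0.55, -0.78]
[-0.03, 0.48, -0.81]
[-0.03, 0.51, -0.79]
[-0.03, 0.54, -0.77]
[-0.03, 0.57, -0.75]
[-0.03, 0.6, -0.73]
```

```bash
python3 -m jog '[[[0,0.5,-0.8],0,0],[[0,0.5,-0.8],0,0],[[0,0.5,-0.8],0,0],[[0,0.55,-0.75],0,0],[[0,0.55,-0.75],0,0],[[0,0.6,-0.75],0,0]]'; python3 arc.py 0.98 6; python3 -c "
from h import *
f=grab('side','pics/s13.png')"
```

```text
time_s: 23.82
ee_pos: [491.1, -24.6, 241.1]
ee_rot: [-177.6, 2.0, 77.9]
force: [-2.2, -3.3, -0.6]
gripper_width: 9.5
theta 0.765 radius err 2.0 lat [0. 0.] z 265.3 [-177.6    2.    77.9] F [-2.2 -3.3 -0.6] w 9.5 23.825
[-0.02, 0.74, -0.5]
[-0.02, 0.61, -0.62]
[-0.02, 0.63, -0.59]
[-0.02, 0.65, -0.57]
[-0.02, 0.67, -0.55]
[-0.02, 0.69, -0.52]
```

```bash
python3 -m jog '[[[0,0.7,-0.55],0,0],[[0,0.6,-0.6],0,0],[[0,0.65,-0.6],0,0],[[0,0.65,-0.55],0,0],[[0,0.65,-0.55],0,0],[[0,0.7,-0.5],0,0],[[0,0.3,-0.2],0,0],[[0,0,0],0,0],[[0,0,0],0,0]]'; python3 arc.py 0.8 6
python3 - <<'E'
from h import *
for n in('side','top'):
    f=grab(n,'pics/%s14.png'%n);h=cv2.cvtColor(f['color'],cv2.COLOR_RGB2HSV)
    for nm,lo,hi in(('green',(50,90,50),(75,255,255)),('red',(0,150,80),(5,255,255)),('yellow',(24,120,90),(33,255,255))):
        m=cv2.inRange(h,lo,hi);k,l,st,c=cv2.connectedComponentsWithStats(m)
        print(n,nm,[(st[i,:5].tolist()) for i in range(1,k) if st[i,4]>3 and 230<st[i,0]<460 and 130<st[i,1]<330][:8])
E
```

```text
time_s: 25.0
ee_pos: [538.6, -34.8, 280.8]
ee_rot: [-177.9, 2.1, 77.9]
force: [-1.2, -4.1, 0.3]
gripper_width: 9.5
theta 1.023 radius err 2.6 lat [0.1 0.2] z 305.0 [-177.9    2.1   77.9] F [-1.2 -4.1  0.3] w 9.5 25.0
[0.0, -0.6, 0.73]
[0.02, -0.72, 0.54]
[0.02, -0.7, 0.56]
[0.02, -0.68, 0.59]
[0.02, -0.65, 0.61]
[0.03, -0.63, 0.64]
side green [[330, 188, 13, 12, 71], [345, 281, 3, 5, 10]]
side red [[328, 188, 7, 6, 9]]
side yellow [[313, 200, 24, 15, 104], [314, 209, 2, 3, 4], [328, 211, 9, 4, 15]]
top green [[376, 240, 2, 6, 8]]
top red []
top yellow [[429, 201, 35, 34, 223]]
```

Lid at ≈1.02 rad (bar 305 mm high), still held. Lowering to ≈0.79.

```bash
python3 -m jog '[[[0,-0.6,0.6],0,0],[[0,-0.7,0.55],0,0],[[0,-0.65,0.55],0,0],[[0,-0.65,0.6],0,0],[[0,-0.65,0.6],0,0],[[0,-0.5,0.5],0,0],[[0,0,0],0,0],[[0,0,0],0,0],[[0,0,0],0,0]]'; python3 arc.py 0.79 2
```

```text
time_s: 26.22
ee_pos: [497.7, -25.3, 247.3]
ee_rot: [-177.9, 1.9, 77.9]
force: [-1.6, -3.3, 1.5]
gripper_width: 9.8
theta 0.802 radius err 1.8 lat [0.2 0.7] z 271.5 [-177.9    1.9   77.9] F [-1.6 -3.3  1.5] w 9.8 26.225
[-0.07, 0.03, 0.23]
[0.0, -0.1, 0.11]
```

```bash
python3 -m jog '[[[0,0,0.15],0,0],[[0,0,0],0,0],[[0,0,0],0,0],[[0,0,0],0,0],[[0,0,0],0,0]]'; python3 arc.py
python3 - <<'E'
from h import *
f=grab('side','pics/s15.png')
h=lambda c:cv2.inRange(cv2.cvtColor(c,cv2.COLOR_RGB2HSV),(5,150,80),(20,255,255))[335:400,310:365]
a=np.argwhere(h(f['color']))[:,::-1]+[310,335];print('key',len(a),a.min(0),a.max(0))
hs=cv2.cvtColor(f['color'],cv2.COLOR_RGB2HSV)
# glass/lid front-left corner check: lid +y top front corner expected vs theta, brightness along
print('v',telemetry.state()['qvel'].round(2))
g=f['color'][258:280,295:325].max(2);print(g[::2,::2])
E
python3 arc.py
```

```text
time_s: 26.85
ee_pos: [496.7, -25.0, 246.3]
ee_rot: [-177.7, 1.8, 77.9]
force: [-2.0, -1.7, 2.2]
gripper_width: 9.6
theta 0.796 radius err 1.8 lat [0.2 0.8] z 270.5 [-177.7    1.8   77.9] F [-2.  -1.7  2.2] w 9.6 26.85
key 212 [332 343] [342 370]
v [ 0.    0.   -0.01 -0.08  0.02  0.04]
[[127 166 165 162 167 165 168 167 168 167 124  95  91  94  93]
 [173 166 167 163 166 166 165 162 167 169 172  93  97  90  92]
 [145 139 170 169 171 166 171 168 168 169 173  88  92  93  90]
 [164  93 144 138 172 188 122 103 153 173 104  90  90  90  91]
 [163 156  83 151 175  74 136 192 186  96  82  91  89  88  95]
 [ 99  85 160 192 186 183 102  73 189 192  73  91  89  88  89]
 [208 213  79  77 134 186 186 189  71 110  92 223 104  88  92]
 [206 209 208  97  79  80 134 111 107  77 226 210 210 138 147]
 [209 208 207  81 109  89  82  79 111  75 116 206 211 137 137]
 [206 205 208  80  52  84  83  89  70  45 215 211 131 135 138]
 [206 207 206 209 170  37  46  41  92 213 208 133 140 136 136]]
theta 0.796 radius err 1.7 lat [0.2 0.8] z 270.5 [-177.7    1.8   77.9] F [-2.4 -3.4  1.4] w 9.6 26.9
```

```bash
python3 -c "
from h import *
print(job_done())
s=telemetry.state();print(s['time_s'],s['ee_pos'],s['gripper_width'])"
```

```text
the job is handed in; nothing more can be done
None
the job is handed in; nothing more can be done
```

The job is handed in after 26.9 s of the 64 s allowed. No verdict came back, so success rests on my own checks below.

**What I did:** I took the orange key from its stand and turned the lock screw counter-clockwise to about 1.4 rad (estimated from the tongue in the side picture). I put the key back, then gripped the bar and raised the lid to about 1.02 rad, past the 0.90 balance point. I lowered it again and ended holding it.

**Last checks:**
- **Lid:** about 0.80 rad, bar about 270 mm high, arm almost still, bar still gripped at 9.6 mm. The angle comes from the arm's pose along the arc. I did not read it off the scale, because I had used up my picture views.
- **Key:** seen in its stand in the same image rows as at the start, and 1 to 2 pixels (2 to 3 mm) to one side. That is within the 8 mm allowed.
- **Lock screw:** the last picture was consistent with the slot still turned.

**What failed or disagreed:**
- **First move:** my first turn went the wrong way, because turning about the tool's z is opposite to world yaw. I corrected it without touching anything.
- **First grasp:** it closed on nothing. In the pictures the fingertips looked about 20 to 30 mm higher than the reported TCP height implies. I never explained this; I worked around it by going lower and using moves relative to the grasp.
- **Tool tilt:** the tool drifted 1 to 3° from vertical, which the moves could not correct.

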